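# Weigh the eyelet tin on the spring scale

## Robot

A 6-joint arm with a two-finger parallel gripper is mounted at the origin on a cart in front of the work surface, level with it; the furniture and walls round the work are solid. World frame = base frame: x ahead of the robot, y to its left, z up, the work surface at z = 0. Lengths are in mm, angles in degrees, forces in N, time in s.
With the tool pointing down it reaches from about 300 to 850 mm from the base axis. Payload 4.2 kg.
Tool frame: the origin (TCP) lies midway between the tips of the shut fingers; the grasp point (between the pads) lies 19 mm behind it (env.grip_point_offset is the distance from the TCP to the grasp point, in mm); z points along the fingers, x is the direction in which the jaws open and shut, and the axes are right-handed (so a half turn about z gives the same grasp; the last joint's range is limited). The gripper opens to 91 mm and grips with 3 to 60 N. Pads are 32 mm wide; open, the fingers measure 118 mm over their backs; the gripper's body (76 mm by 178 mm) begins 60 mm behind the grasp point.
Start: joints at [-76.547, 18.312, 89.639, -0, 72.044, -1.146], TCP at [144.932, -556.451, 213.976] pointing down, gripper open.
Joint ranges: [-177.97, 177.97], [-48.28, 115.42], [12.27, 149.76], [-77.06, 257.06], [2.81, 150.46], [-146.56, 146.56]. Speed limits (degrees/s): [147.25, 147.25, 180, 180, 180, 180].

## Interface

Orientations are given as [roll, pitch, yaw] about the fixed x, y, z axes, in that order (R = Rz(yaw) Ry(pitch) Rx(roll)).
In Python, from workcell import env gives the robot as it stands.
- The arm moves only by the shell command python3 -m pendant 'ROWS' [FORCE]. ROWS is JSON, a list of rows, each an object with "xyz": the shift along the tool's x, y, z in m, a list of three; "roll": the turn about the tool's z in degrees; "jaw": the closure, from 0 (fully open) to 1 (shut). A call has exactly 8 rows; each row is the pose to reach, as a shift and turn from the pose commanded when the call began, along the tool's axes at that moment; what a row does not reach only later rows make up. A row lasts 1/8 s, in which the tool goes at most 62.5 mm and 10.7 degrees, less where a joint would pass 70% of its speed; a pose out of reach is approached as far as the arm can. A call with a gripper value outside its range is refused whole. The fingers move at their own pace and stop on an object; FORCE is the grip in N (left out, the last holds). Time passes only in rows, so rows that repeat a pose let the fingers close, or fill a call up. It gives the time, the measured TCP pose, the force and the opening at its end, in the units of the state.
- env.state(): the state, without advancing time (a new reading comes with each control period).
- env.grab_frame(name): name is "scene" or "top" or "wrist"; returns (picture, depth): 420x560x3 uint8, blue, green, red; 420x560 float32, mm along the optical axis (not along the pixel's ray), 0 where there is no reading.
- env.camera_params(name): a dict with "camera_matrix" (3x3 intrinsics, pixels), "cam_to_world" (4x4, takes a point from camera to world coordinates); the wrist camera has in their place "hand_eye" (4x4, takes a point from camera to tool coordinates, whose origin is the TCP and whose axes are the tool frame's). Camera axes: x right, y up, looking along -z (the intrinsics and any distortion apply to the point x, -y, -z); pixel columns grow to the right and rows downward; lengths in mm; the calibration is good to about 2 mm. A picture is of the moment at which its call begins: read the wrist's pose just before it. camera_params takes no time and is no camera call.
- env.job_done(): hands the job in, once; it reports no verdict.
The state is a dict: "time_s": time; "qpos": joint angles; "qvel": joint speeds; "effort": joint torques, N m; "ee_pos": TCP position; "ee_rot": TCP orientation; "force": force on the tool from outside, world axes, zero at the start; "torque": the same for the moment, N m; "gripper_width": finger opening in mm.
Only numpy, scipy, OpenCV 4.12 (cv2) and the standard library are available. Lean on these libraries where they do the work, as an engineer would, in place of code of your own. Each camera call takes 0.05 s, during which the arm holds its last target. There are 200 camera calls.

## Task

Weigh the tin of eyelets: pick up the basket it lies in by the black grip, hang the basket's peaked crossbar in the hook of the spring scale, and keep hold while you lower it slowly, about a centimetre a second, until the scale carries all of the weight. Then let go so softly that the pointer neither drops nor bounces but just stays where it is, with the basket hanging free and level, the tin in it. Do not shove the hook or run it down to its stop, and leave the other things on the desk alone.

Things in the scene. Friction and masses are not known exactly. Their poses are not given: they have to be found in the camera images.
- basket: Shallow steel tray, 84 (x) x 112 (y) x 30 mm, with a rigid 6 mm wire bail 140 mm high that stands on the tray's two short ends (at y = +-57 mm) and runs along y over its middle. The middle 40 mm of the crossbar rises to a peak; a black flat grip stands on the peak. Empty 0.18 kg. Origin: centre of the tray's underside; z up. Between grip and tray the bail is open along x, so the hook enters under the peak along the basket's x axis, from either side.
- basket_grip (a point): Where to hold the basket: 182 mm above its underside, in the flat grip, which is 12 mm thick along the basket's y, 30 mm wide along x, and reaches from 154 to 204 mm above the underside.
- basket_bar (a point): The peak of the crossbar's centre line, 152 mm above the basket's underside, 30 mm below basket_grip; the wire has 3 mm radius.
- tin: Flat reddish tin with its lid shut, 62 x 95 x 22 mm, lying loose in the basket's tray; origin at the centre of its underside, 4 to 5 mm above the basket's origin. Its mass is not known: 0.13 to 0.55 kg.
- scale: Fixed bench spring scale: a dark foot plate 150 x 130 x 10 mm, a grey mast 74 mm wide (y), 30 mm deep and 311 mm high, with a white graduated face, and before the face a carriage with two small pointers that carries a steel hook. Origin on the desk under the mast's front face; the face looks along the scale's -x, and the foot reaches 110 mm out that way.
- scale_hook (a joint): How far the carriage, pointer and hook have sunk (m): 0 empty, against the upper stop; 0.090 is the lower stop. Spring: it starts to sink at about 0.2 N and then sinks 1 mm for every 0.095 N (10.5 mm per N), lightly damped. The basket with its tin sinks it 30 to 73 mm, depending on the tin.
- hook_seat (a point): The point in the hook where the centre line of a hung bar comes to rest: 105 mm out from the mast's face along the scale's -x, 265 mm above the desk while the scale is empty; it sinks with the hook. The hook is an 8 mm rod level with this point, running out along the scale's -x, with a 7 mm deep dip in it at this point, so a bar less than 15 mm off slides into the dip. Its axes are the scale's.
- hook_tip (a point): Centre of the rounded end of the hook's upturned lip, 28 mm farther out than hook_seat and 14 mm higher; radius 4 mm. A bar passed in over it from outside must have its centre line at least 8 mm higher than this point.
- stapler: Bystander: dark blue and black stapler, 30 x 136 x 49 mm, loose; origin at the centre of its underside.
- tape_measure: Bystander: yellow and black tape measure, 62 x 73 x 35 mm, loose; origin at the centre of its underside.
- ink_bottle_3: Bystander: small upright bottle with a black cap, 39 mm across, 90 mm high, loose; origin at the centre of its underside.

How it is judged (in metres and radians):
On the way, in this order (a step that is already met when the one before it is completed fails the run):
1. the basket is lifted off the desk with the tin in it (height (world z) of basket above 0.03 m and distance between tin and basket below 0.03 m), for 0.2 s.
2. the crossbar's peak lies in the hook and the scale has begun to sink (12 mm) while the basket is still held in the fingers (value of joint scale_hook above 0.012 m and distance between basket_bar and hook_seat below 0.015 m and contact force between the fingers and basket above 0.5 N), for 0.1 s.
At the end, for the whole second after the job is handed in: The basket hangs released from the hook with its crossbar's peak within 12 mm of hook_seat, tilted less than 0.2 rad and almost still (below 30 mm/s), the tin lying in it (origins within 30 mm); the scale has sunk more than 24 mm, carries more than 2 N, and its pointer is at rest (below 6 mm/s) (distance between basket_bar and hook_seat below 0.012 m and value of joint scale_hook above 0.024 m and velocity of joint scale_hook between -0.006 and 0.006 m/s and angle between basket's own z axis and vertical below 0.2 rad and linear speed of basket below 0.03 m/s and contact force between basket and scale above 2 N and distance between tin and basket below 0.03 m); the robot touches nothing.
It fails at once if the pointer moves down or up faster than 45 mm/s (weight dropped onto the scale, or the hook let spring back) (velocity of joint scale_hook above 0.045 m/s or velocity of joint scale_hook below -0.045 m/s).
It fails at once if the hook is run down to its lower stop (sunk more than 85 mm) (value of joint scale_hook above 0.085 m).
It fails at once if the basket is shoved against the scale with more than 15 N (contact force between basket and scale above 15 N).
It fails at once if the stapler, tape measure or ink bottle is moved more than 20 mm (distance of any of stapler, tape_measure, ink_bottle_3 from where it was at the start of the episode above 0.02 m).
It also fails if it takes over 54 s, if anything falls off the work surface, if the arm or the gripper's body presses on something with over 40 N, if the wrist force passes 120 N, or if a joint passes its speed limit or range.

## Working session

There is one attempt and no reset: what is moved stays moved. The work goes in short steps, Python scripts to look and compute and a shell command to move; the robot and the scene stay as the last step left them, time stands still between calls to the robot, and variables do not carry over. Pictures are saved under pics/ and viewed, about 8 in all and at most 12, crops included, and the job is handed in when it is done.

```bash
ls; mkdir -p pics
cat > h.py <<'E'
import numpy as np, cv2
from workcell import env
from scipy.spatial.transform import Rotation as R
def tool():
    s=env.state(); T=np.eye(4)
    T[:3,3]=s['ee_pos']; T[:3,:3]=R.from_euler('xyz',s['ee_rot'],degrees=True).as_matrix() if np.size(s['ee_rot'])==3 else np.array(s['ee_rot']); return T
def cloud(name):
    T=tool(); p=env.camera_params(name); im,d=env.grab_frame(name)
    K=np.array(p['camera_matrix']); C=np.array(p['cam_to_world']) if 'cam_to_world' in p else T@np.array(p['hand_eye'])
    v,u=np.mgrid[:420,:560]
    pts=np.stack([(u-K[0,2])/K[0,0]*d,-(v-K[1,2])/K[1,1]*d,-d],-1)
    W=pts@C[:3,:3].T+C[:3,3]; W[d==0]=np.nan
    return im,d,W
E
python3 - <<'E'
from h import *
print(env.state()); print({k:v for k,v in env.camera_params('top').items()}, env.grip_point_offset)
a=[]
for n in('top','scene'):
    im,d,W=cloud(n); cv2.imwrite(f'pics/{n}0.png',im); np.save(n+'.npy',W)
E
```

```text
pics
{'time_s': 0.0, 'qpos': array([-7.65466660e+01,  1.83530835e+01,  8.97055110e+01, -1.32866845e-03,
        7.20441039e+01, -1.14741128e+00]), 'qvel': array([ 0.02534959,  0.02793343,  0.00649244,  0.09473706, -0.01479661,
       -0.00595966]), 'effort': array([ 8.94333189e-04, -4.12457550e+01, -2.31969345e+01,  7.27400417e-02,
        4.59403172e-02, -1.69880482e-04]), 'ee_pos': array([ 144.81013865, -555.95130726,  213.11188849]), 'ee_rot': array([-1.79999206e+02,  1.02703198e-01, -7.53988433e+01]), 'force': array([-0.17122244, -0.16107537,  0.05494656]), 'torque': array([ 0.02607308, -0.00561498,  0.01739228]), 'gripper_width': 91.49050775181267}
{'camera_matrix': array([[437.00695113,   0.        , 280.38615019],
       [  0.        , 437.00695113, 207.69132487],
       [  0.        ,   0.        ,   1.        ]]), 'cam_to_world': array([[-1.07681215e-02,  9.95766371e-01, -9.12873607e-02,
         4.43201252e+02],
       [-9.99887778e-01, -1.16734734e-02, -9.38946197e-03,
        -6.93382936e+01],
       [-1.04153511e-02,  9.11760093e-02,  9.95780325e-01,
         1.23255511e+03],
       [ 0.00000000e+00,  0.00000000e+00,  0.00000000e+00,
         1.00000000e+00]])} 18.8
```

View pics/top0.png

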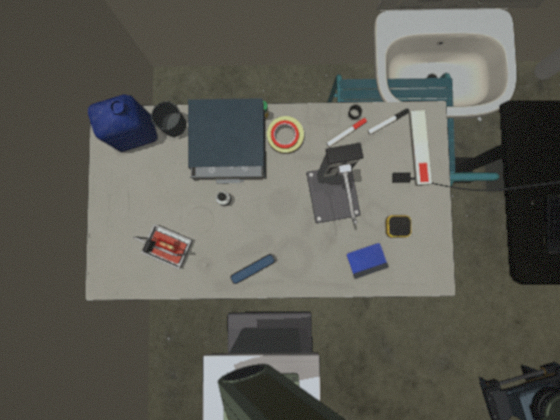

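View pics/scene0.png

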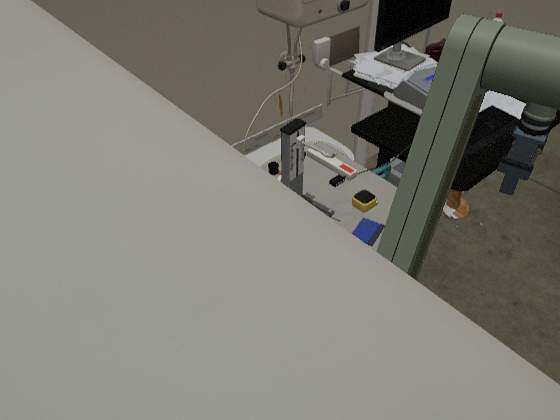

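Run:
```python
from h import *
W=np.load('top.npy'); im=cv2.imread('pics/top0.png')
def show(n,u0,u1,v0,v1,zl,zh):
    P=W[v0:v1,u0:u1].reshape(-1,3); P=P[(P[:,2]>zl)&(P[:,2]<zh)]
    if len(P)<3: print(n,len(P));return
    r=cv2.minAreaRect(P[:,:2].astype(np.float32)); print(n,len(P),'med',np.median(P,0).round(),'min',P.min(0).round(),'max',P.max(0).round(),'rect',np.round(r[0]),np.round(r[1]),round(r[2],1))
show('tray',125,205,215,275,15,60)
show('bail',125,205,215,275,100,145)
show('grip',125,205,215,275,150,230)
show('foot',295,370,135,230,4,20)
show('masttop',295,370,135,230,295,330)
show('hook',295,370,135,245,225,290)
show('stapler',225,280,245,290,8,80)
show('box',340,395,240,280,8,80)
show('tape',383,415,210,240,8,80)
show('bottle',212,236,185,210,20,120)
show('desk',200,260,215,240,-20,20)
s=[cv2.resize(im[a:a+100,b:b+130],None,fx=3,fy=3,interpolation=2) for a,b in((200,105),(140,280))]
cv2.imwrite('pics/c1.png',np.hstack(s))
```

```text
tray 929 med [451. 253.  27.] min [391. 190.  15.] max [512. 327.  58.] rect [451. 256.] [118.  87.] 66.1
bail 72 med [443. 237. 141.] min [427. 202. 105.] max [477. 311. 145.] rect [452. 257.] [118.   6.] 66.5
grip 137 med [451. 254. 199.] min [439. 245. 150.] max [465. 266. 209.] rect [451. 254.] [19. 30.] 66.9
foot 2090 med [ 586. -201.   10.] min [ 493. -310.    4.] max [762. -98.  20.] rect [ 628. -204.] [208. 269.] 89.3
masttop 619 med [ 643. -198.  311.] min [ 621. -239.  295.] max [ 668. -158.  316.] rect [ 644. -199.] [36. 78.] 9.5
hook 457 med [ 612. -207.  269.] min [ 495. -234.  226.] max [ 650. -160.  290.] rect [ 584. -219.] [168.  67.] 23.3
stapler 486 med [390.  20.  49.] min [347. -49.   8.] max [427.  84.  56.] rect [387.  22.] [ 60. 132.] 11.6
box 109 med [ 392. -293.    9.] min [ 358. -354.    8.] max [ 453. -244.   12.] rect [ 406. -297.] [ 72. 100.] 18.6
tape 558 med [ 499. -380.   34.] min [ 469. -421.    9.] max [ 530. -349.   41.] rect [ 499. -385.] [72. 60.] 89.3
bottle 176 med [578.  95.  60.] min [563.  80.  21.] max [599. 117.  94.] rect [581.  98.] [36. 37.] 0.4
desk 1494 med [503.  85.   0.] min [468.   3.  -8.] max [538. 171.   8.] rect [503.  87.] [169.  68.] 89.4
```

View pics/c1.png

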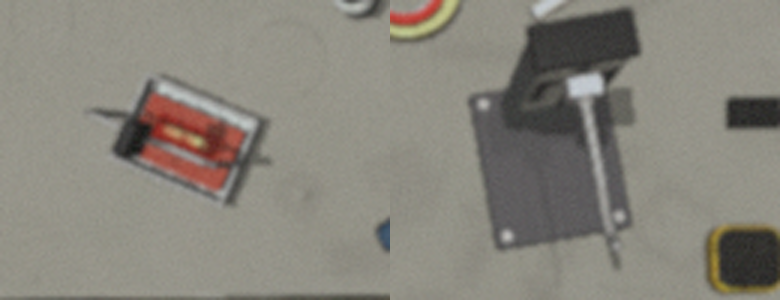

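```bash
cat >> h.py <<'E'
def rel(x,y,z,yaw):
    T=tool(); s=env.state(); d=np.array([x,y,z])-T[:3,3]
    print('t',round(s['time_s'],2),'pos',T[:3,3].round(1),'rot',np.round(s['ee_rot'],1),'w',round(s['gripper_width'],1),'F',np.round(s['force'],1),'q',np.round(s['qpos'],1))
    print('shift m',(T[:3,:3].T@d/1000).round(4),'roll',round(-((yaw-s['ee_rot'][2]+180)%360-180),2))
E
python3 -m pendant '[{"xyz":[-0.02,-0.014,-0.008],"roll":-4,"jaw":0},{"xyz":[-0.06,-0.043,-0.025],"roll":-13,"jaw":0},{"xyz":[-0.107,-0.076,-0.04],"roll":-23,"jaw":0},{"xyz":[-0.155,-0.11,-0.06],"roll":-33,"jaw":0},{"xyz":[-0.203,-0.144,-0.075],"roll":-43,"jaw":0},{"xyz":[-0.25,-0.177,-0.09],"roll":-53,"jaw":0},{"xyz":[-0.30,-0.212,-0.10],"roll":-63,"jaw":0},{"xyz":[-0.345,-0.245,-0.11],"roll":-73,"jaw":0}]'
python3 -c "
from h import *
rel(451,254,330,66.5)"
```

```text
time_s: 1.1
ee_pos: [295.1, -158.9, 324.2]
ee_rot: [180.0, -0.0, -2.1]
force: [1.9, -0.2, -1.2]
gripper_width: 91.1
t 1.1 pos [ 295.1 -158.9  324.2] rot [180.   -0.   -2.1] w 91.1 F [ 1.9 -0.2 -1.2] q [-30.3  -7.5 103.3   0.   84.2 -28.2]
shift m [ 0.1407 -0.4183 -0.0057] roll -68.6
```

```bash
python3 -m pendant '[{"xyz":[0.018,-0.054,0],"roll":-10,"jaw":0},{"xyz":[0.038,-0.112,0],"roll":-20,"jaw":0},{"xyz":[0.058,-0.170,0],"roll":-30,"jaw":0},{"xyz":[0.078,-0.230,0],"roll":-40,"jaw":0},{"xyz":[0.098,-0.29,0],"roll":-50,"jaw":0},{"xyz":[0.118,-0.35,0],"roll":-60,"jaw":0},{"xyz":[0.133,-0.395,0],"roll":-66,"jaw":0},{"xyz":[0.141,-0.418,0],"roll":-68.6,"jaw":0}]'
python3 -m pendant '[{"xyz":[0,0,0],"roll":0,"jaw":0},{"xyz":[0,0,0],"roll":0,"jaw":0},{"xyz":[0,0,0],"roll":0,"jaw":0},{"xyz":[0,0,0],"roll":0,"jaw":0},{"xyz":[0,0,0],"roll":0,"jaw":0},{"xyz":[0,0,0],"roll":0,"jaw":0},{"xyz":[0,0,0],"roll":0,"jaw":0},{"xyz":[0,0,0],"roll":0,"jaw":0}]'
python3 - <<'E'
from h import *
rel(451,254,330,66.5)
im,d,W=cloud('wrist'); cv2.imwrite('pics/w1.png',im); np.save('w1.npy',W)
for lo,hi in((148,215),(100,148),(15,35)):
    m=(W[...,2]>lo)&(W[...,2]<hi)&(np.hypot(W[...,0]-451,W[...,1]-255)<100); P=W[m]
    r=cv2.minAreaRect(P[:,:2].astype(np.float32)); print(lo,len(P),np.median(P,0).round(),[np.round(q,1) for q in r])
E
```

```text
time_s: 2.1
ee_pos: [453.7, 253.3, 322.8]
ee_rot: [-179.9, 0.1, 66.4]
force: [-1.1, -1.3, 0.2]
gripper_width: 90.8
time_s: 3.1
ee_pos: [453.5, 250.9, 323.9]
ee_rot: [180.0, 0.0, 66.2]
force: [-0.2, 0.3, 0.7]
gripper_width: 91.0
t 3.1 pos [453.5 250.9 323.9] rot [180.    0.   66.2] w 91.0 F [-0.2  0.3  0.7] q [ 27.7  10.2  85.   -0.   84.8 -38.5]
shift m [ 0.0018 -0.0035 -0.0061] roll -0.3
148 485 [449. 258. 204.] [array([451.4, 257. ]), array([24.5, 27.9]), np.float64(31.6)]
100 471 [457. 271. 143.] [array([451.5, 256.5]), array([118.7,   6.3]), np.float64(66.5)]
15 2988 [444. 260.  27.] [array([451.4, 256.3]), array([114.9,  86.9]), np.float64(66.9)]
```

View pics/w1.png

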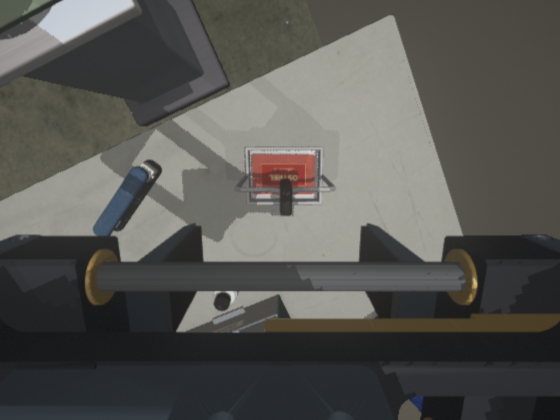

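```bash
python3 -c "
from h import *
rel(451.4,256.5,163,66.6)"
```

```text
t 3.15 pos [453.4 250.9 323.9] rot [-180.     0.    66.2] w 91.2 F [-0.4 -0.2 -0.4] q [ 27.7  10.2  85.   -0.   84.8 -38.5]
shift m [ 0.0043 -0.0041  0.1609] roll -0.4
```

```bash
python3 -m pendant '[{"xyz":[0.0043,-0.0041,0.01],"roll":-0.4,"jaw":0.3},{"xyz":[0.0043,-0.0041,0.03],"roll":-0.4,"jaw":0.3},{"xyz":[0.0043,-0.0041,0.057],"roll":-0.4,"jaw":0.3},{"xyz":[0.0043,-0.0041,0.087],"roll":-0.4,"jaw":0.3},{"xyz":[0.0043,-0.0041,0.117],"roll":-0.4,"jaw":0.3},{"xyz":[0.0043,-0.0041,0.142],"roll":-0.4,"jaw":0.3},{"xyz":[0.0043,-0.0041,0.157],"roll":-0.4,"jaw":0.4},{"xyz":[0.0043,-0.0041,0.161],"roll":-0.4,"jaw":0.5}]' 25
python3 -m pendant '[{"xyz":[0,0,0],"roll":0,"jaw":0.6},{"xyz":[0,0,0],"roll":0,"jaw":0.7},{"xyz":[0,0,0],"roll":0,"jaw":0.75},{"xyz":[0,0,0],"roll":0,"jaw":0.8},{"xyz":[0,0,0],"roll":0,"jaw":0.85},{"xyz":[0,0,0],"roll":0,"jaw":0.9},{"xyz":[0,0,0],"roll":0,"jaw":1},{"xyz":[0,0,0],"roll":0,"jaw":1}]' 25
python3 -c "
from h import *
rel(451.4,256.5,163,66.6)"
```

```text
time_s: 4.15
ee_pos: [451.0, 256.5, 161.9]
ee_rot: [-179.9, 0.1, 66.6]
force: [-1.1, -0.6, 0.4]
gripper_width: 47.9
time_s: 5.15
ee_pos: [451.5, 256.6, 163.0]
ee_rot: [180.0, -0.0, 66.6]
force: [0.0, -0.3, 0.6]
gripper_width: 11.6
t 5.15 pos [451.5 256.6 163. ] rot [180.   -0.   66.6] w 11.6 F [ 0.  -0.3  0.6] q [ 28.3  15.6 101.4   0.   63.  -38.3]
shift m [-0.0001 -0.0001 -0.    ] roll -0.0
```

```bash
python3 -m pendant '[{"xyz":[0,0,-0.005],"roll":0,"jaw":1},{"xyz":[0,0,-0.018],"roll":0,"jaw":1},{"xyz":[0,0,-0.040],"roll":0,"jaw":1},{"xyz":[0,0,-0.067],"roll":0,"jaw":1},{"xyz":[0,0,-0.097],"roll":0,"jaw":1},{"xyz":[0,0,-0.127],"roll":0,"jaw":1},{"xyz":[0,0,-0.147],"roll":0,"jaw":1},{"xyz":[0,0,-0.155],"roll":0,"jaw":1}]' 30
python3 - <<'E'
from h import *
rel(451.6,-231,318,99.5)
E
```

```text
time_s: 6.15
ee_pos: [451.7, 256.6, 319.7]
ee_rot: [179.9, -0.1, 66.6]
force: [0.2, 0.1, -3.7]
gripper_width: 12.0
t 6.15 pos [451.7 256.6 319.7] rot [ 1.799e+02 -1.000e-01  6.660e+01] w 12.0 F [ 0.2  0.1 -3.7] q [ 28.3  10.3  85.5  -0.   84.1 -38.3]
shift m [-0.4475  0.1936  0.0011] roll -32.9
```

```bash
python3 -m pendant '[{"xyz":[-0.006,0.0026,0],"roll":0,"jaw":1},{"xyz":[-0.02,0.0087,0],"roll":-1,"jaw":1},{"xyz":[-0.042,0.018,0],"roll":-3,"jaw":1},{"xyz":[-0.07,0.03,0],"roll":-6,"jaw":1},{"xyz":[-0.1,0.043,0],"roll":-9,"jaw":1},{"xyz":[-0.13,0.056,0],"roll":-12,"jaw":1},{"xyz":[-0.16,0.069,0],"roll":-15,"jaw":1},{"xyz":[-0.19,0.082,0],"roll":-18,"jaw":1}]' 
python3 -c "
from h import *
rel(451.6,-231,318,99.5)"
```

```text
time_s: 7.15
ee_pos: [450.3, 48.1, 316.8]
ee_rot: [-179.9, 0.0, 84.7]
force: [-0.5, -0.1, -3.3]
gripper_width: 12.1
t 7.15 pos [450.3  48.1 316.8] rot [-179.9    0.    84.7] w 12.1 F [-0.5 -0.1 -3.3] q [  4.7   4.2  93.1  -0.   82.8 -80. ]
shift m [-0.2777  0.0271 -0.0011] roll -14.81
```

```bash
python3 -m pendant '[{"xyz":[-0.032,0.003,0],"roll":-3,"jaw":1},{"xyz":[-0.066,0.006,0],"roll":-6,"jaw":1},{"xyz":[-0.1,0.01,0],"roll":-9,"jaw":1},{"xyz":[-0.134,0.013,0],"roll":-12,"jaw":1},{"xyz":[-0.168,0.016,0],"roll":-14,"jaw":1},{"xyz":[-0.2,0.02,0],"roll":-14.8,"jaw":1},{"xyz":[-0.229,0.0225,0],"roll":-14.8,"jaw":1},{"xyz":[-0.249,0.0245,0],"roll":-14.8,"jaw":1}]' 
python3 -m pendant '[{"xyz":[-0.014,-0.001,0],"roll":0,"jaw":1},{"xyz":[-0.023,-0.002,0],"roll":0,"jaw":1},{"xyz":[-0.028,-0.0025,0],"roll":0,"jaw":1},{"xyz":[-0.028,-0.0025,0],"roll":0,"jaw":1},{"xyz":[-0.028,-0.0025,0],"roll":0,"jaw":1},{"xyz":[-0.028,-0.0025,0],"roll":0,"jaw":1},{"xyz":[-0.028,-0.0025,0],"roll":0,"jaw":1},{"xyz":[-0.028,-0.0025,0],"roll":0,"jaw":1}]'
python3 - <<'E'
from h import *
rel(451.6,-231,318,99.5)
ims=[]
for n in('wrist','top','scene'):
    im,d,W=cloud(n); np.save(n+'2.npy',W); cv2.imwrite(f'pics/{n}2.png',im)
    if n!='scene': ims.append(im)
    else: ims.append(cv2.resize(im[100:240,240:400],(560,420)))
W=np.load('wrist2.npy');m=(W[...,2]>225)&(W[...,2]<300)&(W[...,0]>470)&(W[...,0]<640)&(abs(W[...,1]+210)<45)
print(m.sum()); P=W[m]
for x in range(480,640,10):
    q=P[abs(P[:,0]-x)<5]
    if len(q):print(x,len(q),np.median(q[:,1]).round(1),q[:,1].min().round(),q[:,1].max().round(),np.median(q[:,2]).round(1),q[:,2].max().round(1))
cv2.imwrite('pics/c3.png',cv2.resize(np.vstack([np.hstack([ims[0],ims[2]])]),(800,300)))
E
```

```text
time_s: 8.15
ee_pos: [451.3, -201.8, 316.8]
ee_rot: [-179.9, -0.1, 99.3]
force: [0.9, 0.4, -3.1]
gripper_width: 12.0
time_s: 9.15
ee_pos: [454.3, -228.6, 318.0]
ee_rot: [180.0, 0.0, 99.4]
force: [0.4, 0.4, -3.3]
gripper_width: 11.9
t 9.15 pos [ 454.3 -228.6  318. ] rot [180.    0.   99.4] w 11.9 F [ 0.4  0.4 -3.3] q [ -28.     9.4   86.9   -0.    83.7 -127.4]
shift m [-0.002  -0.0031 -0.    ] roll -0.09
69
530 69 -218.9 -223.0 -215.0 264.2 266.0
```

View pics/c3.png

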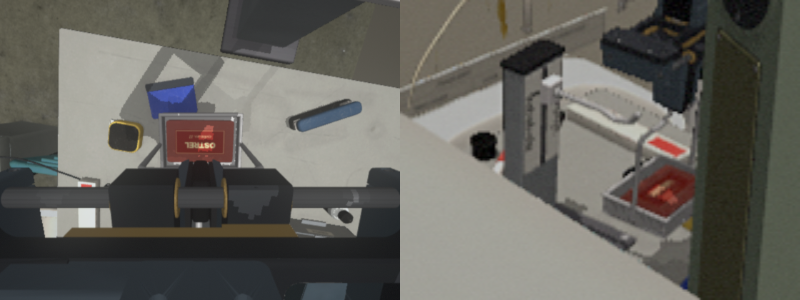

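Run:
```python
from h import *
for f in('top','top2','scene','scene2'):
    W=np.load(f+'.npy')
    m=(W[...,2]>235)&(W[...,2]<300)&(W[...,0]>488)&(W[...,0]<620)&(abs(W[...,1]+215)<30);P=W[m]; print(f,len(P))
    for x in range(490,620,10):
        q=P[abs(P[:,0]-x)<5]
        if len(q):print(x,len(q),np.median(q[:,1]).round(1),np.median(q[:,2]).round(1),q[:,2].max().round(1))
W=np.load('top.npy');m=(W[...,2]>303)&(W[...,2]<320)&(abs(W[...,0]-644)<40)&(abs(W[...,1]+199)<60);P=W[m]
print(P.mean(0),cv2.minAreaRect(P[:,:2].astype(np.float32)))
W=np.load('scene2.npy');m=(W[...,2]>160)&(W[...,2]<230)&(abs(W[...,0]-454)<50)&(abs(W[...,1]+228)<90);P=W[m];print('bail',len(P),P.min(0) if len(P) else 0,P.max(0) if len(P) else 0)
im=cv2.imread('pics/scene2.png')
```

```text
top 276
490 1 -224.3 282.4 282.4
500 16 -221.6 279.4 283.2
510 15 -220.0 268.1 274.3
520 15 -218.7 264.2 267.0
530 17 -217.1 262.0 266.6
540 19 -215.0 265.5 268.9
550 15 -214.5 267.9 271.5
560 17 -212.4 268.2 271.1
570 15 -210.4 268.5 271.0
580 17 -208.7 269.4 273.2
590 17 -206.8 268.0 272.0
600 21 -204.6 268.0 272.3
610 63 -200.6 278.9 285.0
top2 269
500 13 -220.5 279.7 284.8
510 15 -220.6 266.9 273.8
520 15 -219.0 264.1 266.2
530 17 -217.1 263.2 265.2
540 18 -215.8 266.6 269.9
550 16 -213.8 267.9 271.7
560 17 -212.2 267.9 272.0
570 14 -210.8 268.0 271.7
580 15 -208.9 268.4 271.0
590 16 -207.1 268.3 270.6
600 21 -204.7 269.1 272.6
610 65 -200.9 279.3 284.7
scene 205
490 3 -223.1 280.0 282.6
500 13 -222.0 276.0 284.1
510 7 -221.2 266.8 268.6
520 9 -220.3 263.5 265.1
530 13 -217.3 264.1 267.5
540 10 -216.5 266.7 272.8
550 9 -214.6 268.4 273.1
560 11 -213.2 268.0 272.7
570 9 -212.2 269.0 272.0
580 7 -208.1 268.6 272.9
590 8 -209.5 268.1 271.1
600 19 -203.8 269.2 282.8
610 65 -199.7 270.3 285.3
scene2 204
490 4 -223.5 281.6 285.2
500 12 -222.4 275.3 284.1
510 8 -220.9 264.8 268.9
520 11 -219.1 263.3 267.5
530 10 -216.9 264.8 268.2
540 9 -217.1 267.8 270.7
550 11 -215.1 268.5 271.0
560 9 -213.0 269.5 273.3
570 10 -211.5 269.3 271.2
580 8 -209.3 270.1 273.1
590 8 -208.6 268.2 272.5
600 16 -205.4 267.1 274.9
610 69 -201.0 272.9 285.8
[ 643.68084915 -198.33114564  310.72527836] ((644.34765625, -198.70556640625), (36.03032684326172, 77.7432861328125), 9.450312614440918)
bail 957 [ 404.20091073 -292.80450445  160.01445724] [ 503.49193948 -165.21131349  229.82016035]
```

```bash
python3 -c "
from h import *
rel(527,-218,318,99.9)"
```

```text
t 9.3 pos [ 454.3 -228.7  318. ] rot [180.    0.   99.4] w 11.8 F [-0.4 -0.4 -3.1] q [ -28.     9.4   86.9   -0.    83.7 -127.4]
shift m [-0.0014  0.0735 -0.    ] roll -0.5
```

```bash
python3 -m pendant '[{"xyz":[-0.0014,0.003,0],"roll":-0.5,"jaw":1},{"xyz":[-0.0014,0.011,0],"roll":-0.5,"jaw":1},{"xyz":[-0.0014,0.024,0],"roll":-0.5,"jaw":1},{"xyz":[-0.0014,0.038,0],"roll":-0.5,"jaw":1},{"xyz":[-0.0014,0.052,0],"roll":-0.5,"jaw":1},{"xyz":[-0.0014,0.064,0],"roll":-0.5,"jaw":1},{"xyz":[-0.0014,0.071,0],"roll":-0.5,"jaw":1},{"xyz":[-0.0014,0.0735,0],"roll":-0.5,"jaw":1}]'
python3 -m pendant '[{"xyz":[0,0,0.001],"roll":0,"jaw":1},{"xyz":[0,0,0.004],"roll":0,"jaw":1},{"xyz":[0,0,0.009],"roll":0,"jaw":1},{"xyz":[0,0,0.015],"roll":0,"jaw":1},{"xyz":[0,0,0.021],"roll":0,"jaw":1},{"xyz":[0,0,0.026],"roll":0,"jaw":1},{"xyz":[0,0,0.029],"roll":0,"jaw":1},{"xyz":[0,0,0.03],"roll":0,"jaw":1}]'
python3 - <<'E'
from h import *
rel(527,-218,288,99.9)
im,d,W=cloud('scene'); cv2.imwrite('pics/s4.png',cv2.resize(im[100:240,250:410],(640,560),interpolation=2))
E
```

```text
time_s: 10.3
ee_pos: [527.4, -218.0, 317.8]
ee_rot: [-180.0, -0.0, 99.9]
force: [0.4, -0.5, -3.1]
gripper_width: 11.6
time_s: 11.3
ee_pos: [527.0, -218.1, 287.8]
ee_rot: [-180.0, -0.0, 99.9]
force: [-0.6, 0.4, -3.0]
gripper_width: 11.7
t 11.3 pos [ 527.  -218.1  287.8] rot [-180.    -0.    99.9] w 11.7 F [-0.6  0.4 -3. ] q [ -23.6   15.8   82.6   -0.    81.6 -123.5]
shift m [ 0.0001 -0.     -0.0002] roll -0.0
```

View pics/s4.png

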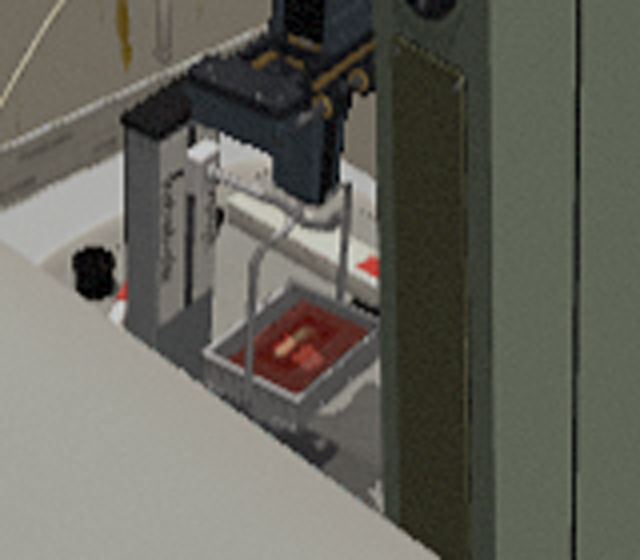

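```bash
for i in 1; do python3 -m pendant '[{"xyz":[0,0,0.001],"roll":0,"jaw":1},{"xyz":[0,0,0.0023],"roll":0,"jaw":1},{"xyz":[0,0,0.0036],"roll":0,"jaw":1},{"xyz":[0,0,0.0049],"roll":0,"jaw":1},{"xyz":[0,0,0.0062],"roll":0,"jaw":1},{"xyz":[0,0,0.0075],"roll":0,"jaw":1},{"xyz":[0,0,0.0088],"roll":0,"jaw":1},{"xyz":[0,0,0.01],"roll":0,"jaw":1}]'; done
python3 -m pendant '[{"xyz":[0,0,0.0013],"roll":0,"jaw":1},{"xyz":[0,0,0.0025],"roll":0,"jaw":1},{"xyz":[0,0,0.0038],"roll":0,"jaw":1},{"xyz":[0,0,0.005],"roll":0,"jaw":1},{"xyz":[0,0,0.0063],"roll":0,"jaw":1},{"xyz":[0,0,0.0075],"roll":0,"jaw":1},{"xyz":[0,0,0.0088],"roll":0,"jaw":1},{"xyz":[0,0,0.01],"roll":0,"jaw":1}]'
python3 -m pendant '[{"xyz":[0,0,0.0013],"roll":0,"jaw":1},{"xyz":[0,0,0.0025],"roll":0,"jaw":1},{"xyz":[0,0,0.0038],"roll":0,"jaw":1},{"xyz":[0,0,0.005],"roll":0,"jaw":1},{"xyz":[0,0,0.0063],"roll":0,"jaw":1},{"xyz":[0,0,0.0075],"roll":0,"jaw":1},{"xyz":[0,0,0.0088],"roll":0,"jaw":1},{"xyz":[0,0,0.01],"roll":0,"jaw":1}]'
python3 -c "
from h import *
for i in range(6): print(env.state()['force']); env.grab_frame('top')
im,d,W=cloud('scene'); cv2.imwrite('pics/s5.png',cv2.resize(im[100:240,250:410],(640,560),interpolation=2))"
```

```text
time_s: 12.35
ee_pos: [527.0, -218.1, 277.9]
ee_rot: [180.0, 0.0, 99.9]
force: [-0.9, -0.1, -2.0]
gripper_width: 12.2
time_s: 13.35
ee_pos: [527.1, -218.1, 267.9]
ee_rot: [180.0, 0.0, 99.9]
force: [0.0, -0.6, -2.2]
gripper_width: 11.9
time_s: 14.35
ee_pos: [527.0, -218.1, 257.9]
ee_rot: [180.0, 0.0, 99.9]
force: [0.0, -0.8, -0.4]
gripper_width: 11.8
[ 0.01407711 -0.8027293  -0.4345824 ]
[ 0.39501875 -0.11578718 -1.3915418 ]
[-0.77779148 -0.02433468 -1.6988496 ]
[-0.23177568  0.5331886  -0.94180375]
[-0.38040101 -0.0384855  -1.39858123]
[-0.1286672  -0.60918947  0.0172174 ]
```

```bash
python3 -m pendant '[{"xyz":[0,0,0.0013],"roll":0,"jaw":1},{"xyz":[0,0,0.0025],"roll":0,"jaw":1},{"xyz":[0,0,0.0038],"roll":0,"jaw":1},{"xyz":[0,0,0.005],"roll":0,"jaw":1},{"xyz":[0,0,0.0063],"roll":0,"jaw":1},{"xyz":[0,0,0.0075],"roll":0,"jaw":1},{"xyz":[0,0,0.0088],"roll":0,"jaw":1},{"xyz":[0,0,0.01],"roll":0,"jaw":1}]'
python3 -c "
from h import *
F=[]
for i in range(30): env.grab_frame('top'); F.append(env.state()['force'])
F=np.array(F); print(F.mean(0),F.std(0),tool()[2,3])
im,d,W=cloud('scene'); cv2.imwrite('pics/s6.png',np.hstack([cv2.resize(cv2.imread('pics/s5.png'),(400,350)),cv2.resize(im[100:240,250:410],(400,350),interpolation=2)]))"
```

```text
time_s: 15.7
ee_pos: [527.1, -218.1, 247.9]
ee_rot: [180.0, 0.0, 99.9]
force: [-1.1, 0.2, -0.6]
gripper_width: 12.0
[-0.27792077 -0.53429475 -0.12076703] [0.43675917 0.5259901  0.44081756] 247.90401907802803
```

View pics/s6.png

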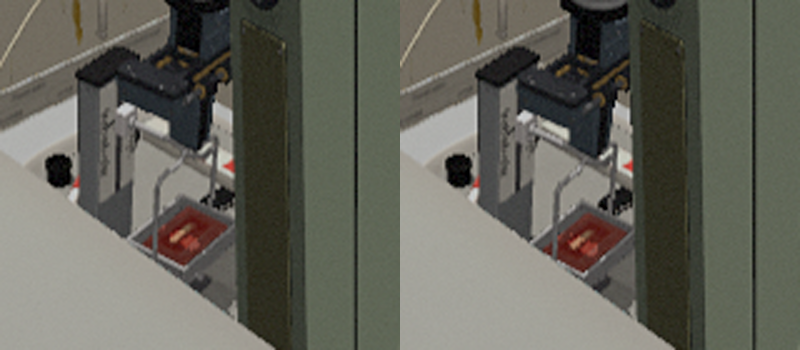

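```bash
python3 -m pendant '[{"xyz":[0,0,0.0006],"roll":0,"jaw":1},{"xyz":[0,0,0.0012],"roll":0,"jaw":1},{"xyz":[0,0,0.0018],"roll":0,"jaw":1},{"xyz":[0,0,0.0022],"roll":0,"jaw":1},{"xyz":[0,0,0.0022],"roll":0,"jaw":1},{"xyz":[0,0,0.0022],"roll":0,"jaw":1},{"xyz":[0,0,0.0022],"roll":0,"jaw":1},{"xyz":[0,0,0.0022],"roll":0,"jaw":1}]' 8
python3 -c "
from h import *
F=[]
Z=[]
for i in range(60):
    im,d,W=cloud('scene') if i%4==0 else (0,0,0)
    if i%4: env.grab_frame('top')
    else:
        m=(W[...,2]>200)&(W[...,2]<270)&(abs(W[...,0]-575)<20)&(abs(W[...,1]+211)<15); Z.append(np.median(W[m][:,2]))
    F.append(env.state()['force'])
F=np.array(F); print(F.mean(0),F.std(0)/60**.5,tool()[2,3],env.state()['time_s'],Z)
W=np.load('scene2.npy');m=(W[...,2]>200)&(W[...,2]<270)&(abs(W[...,0]-575)<20)&(abs(W[...,1]+211)<15);print(np.median(W[m][:,2]))
"
```

```text
time_s: 18.25
ee_pos: [527.0, -218.1, 245.8]
ee_rot: [180.0, 0.0, 99.9]
force: [-0.4, -1.2, 0.2]
gripper_width: 11.8
[-0.08103676 -0.79194725 -0.09239737] [0.06465181 0.07521952 0.06299624] 245.76641100635294 21.25 [np.float64(236.45473699143395), np.float64(236.13538608120234), np.float64(235.75129633935984), np.float64(235.74631220214235), np.float64(235.6212175241261), np.float64(235.6947642286824), np.float64(235.92447530916252), np.float64(236.61832879066316), np.float64(236.7261433460842), np.float64(236.081546922089), np.float64(236.52504736351483), np.float64(236.8301078786244), np.float64(236.33472311195538), np.float64(236.48512137524517), np.float64(236.18041772279628)]
267.77395771023043
```

```bash
python3 -m pendant '[{"xyz":[-0.0004,0,0.0002],"roll":0,"jaw":1},{"xyz":[-0.0008,0,0.0004],"roll":0,"jaw":1},{"xyz":[-0.0012,0,0.0006],"roll":0,"jaw":1},{"xyz":[-0.0016,0,0.0008],"roll":0,"jaw":1},{"xyz":[-0.002,0,0.001],"roll":0,"jaw":1},{"xyz":[-0.002,0,0.001],"roll":0,"jaw":1},{"xyz":[-0.002,0,0.001],"roll":0,"jaw":1},{"xyz":[-0.002,0,0.001],"roll":0,"jaw":1}]' 8
python3 -c "
from h import *
F=[]
for i in range(45):
    env.grab_frame('top'); F.append(env.state()['force'])
F=np.array(F); print(F.mean(0),F.std(0)/45**.5,tool()[:3,3],env.state()['time_s'])
"
```

```text
time_s: 22.25
ee_pos: [527.1, -219.5, 244.6]
ee_rot: [-180.0, -0.1, 99.9]
force: [-1.3, 4.6, -0.1]
gripper_width: 12.0
[-1.73471426  4.82998687  0.03106433] [0.09271493 0.0847645  0.07733662] [ 527.17206536 -219.63977536  244.6408818 ] 24.5
```

```bash
python3 -m pendant '[{"xyz":[0.0004,0,0],"roll":0,"jaw":1},{"xyz":[0.0008,0,0],"roll":0,"jaw":1},{"xyz":[0.0012,0,0],"roll":0,"jaw":1},{"xyz":[0.0016,0,0],"roll":0,"jaw":1},{"xyz":[0.0017,0,0],"roll":0,"jaw":1},{"xyz":[0.0017,0,0],"roll":0,"jaw":1},{"xyz":[0.0017,0,0],"roll":0,"jaw":1},{"xyz":[0.0017,0,0],"roll":0,"jaw":1}]' 8
python3 -c "
from h import *
F=[]
for i in range(30):
    im,d=env.grab_frame('scene'); F.append(env.state()['force'])
cv2.imwrite('pics/s7.png',cv2.resize(im[100:240,250:410],(640,560),interpolation=2))
F=np.array(F); print(F.mean(0),F.std(0)/30**.5,tool()[:3,3],env.state()['time_s'])
"
```

```text
time_s: 25.5
ee_pos: [527.2, -219.0, 244.9]
ee_rot: [180.0, 0.1, 99.9]
force: [-1.5, -0.8, 0.1]
gripper_width: 11.8
[-1.68695838 -3.6485074   0.15823965] [0.10175146 0.15415657 0.079585  ] [ 527.14636949 -218.51293281  244.800371  ] 27.0
```

View pics/s7.png

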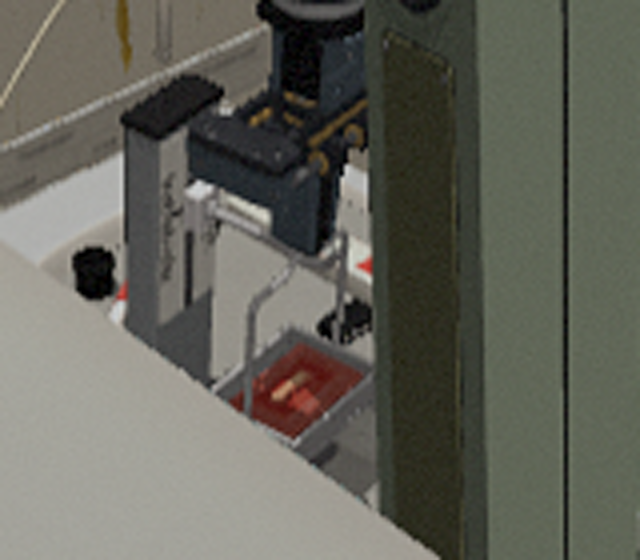

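```bash
python3 -m pendant '[{"xyz":[-0.0002,-0.0001,0],"roll":0,"jaw":1},{"xyz":[-0.0003,-0.0002,0],"roll":0,"jaw":1},{"xyz":[-0.0004,-0.0003,0],"roll":0,"jaw":1},{"xyz":[-0.0005,-0.0004,0],"roll":0,"jaw":1},{"xyz":[-0.0005,-0.0004,0],"roll":0,"jaw":1},{"xyz":[-0.0005,-0.0004,0],"roll":0,"jaw":1},{"xyz":[-0.0005,-0.0004,0],"roll":0,"jaw":1},{"xyz":[-0.0005,-0.0004,0],"roll":0,"jaw":1}]' 4
python3 -c "
from h import *
F=[]
for i in range(24):
    im,d=env.grab_frame('top'); F.append(env.state()['force'])
F=np.array(F); print(F[:12].mean(0),F[12:].mean(0),tool()[:3,3],env.state()['time_s'],env.state()['torque'])
"
```

```text
time_s: 28.0
ee_pos: [527.0, -218.7, 244.8]
ee_rot: [180.0, -0.0, 99.9]
force: [0.4, -1.7, -0.0]
gripper_width: 12.0Traceback (most recent call last):
  File "<string>", line 5, in <module>
    im,d=env.grab_frame('top'); F.append(env.state()['force'])
         ~~~~~~~~~~~~~~^^^^^^^
ValueError: 200 camera calls are used up
```

```bash
python3 -m pendant '[{"xyz":[-0.0001,0,0],"roll":0,"jaw":1},{"xyz":[-0.0002,0,0],"roll":0,"jaw":1},{"xyz":[-0.0002,0,0],"roll":0,"jaw":1},{"xyz":[-0.0002,0,0],"roll":0,"jaw":1},{"xyz":[-0.0002,0,0],"roll":0,"jaw":1},{"xyz":[-0.0002,0,0],"roll":0,"jaw":1},{"xyz":[-0.0002,0,0],"roll":0,"jaw":1},{"xyz":[-0.0002,0,0],"roll":0,"jaw":1}]' 3
python3 -m pendant '[{"xyz":[0,0,0],"roll":0,"jaw":1},{"xyz":[0,0,0],"roll":0,"jaw":1},{"xyz":[0,0,0],"roll":0,"jaw":1},{"xyz":[0,0,0],"roll":0,"jaw":1},{"xyz":[0,0,0],"roll":0,"jaw":1},{"xyz":[0,0,0],"roll":0,"jaw":1},{"xyz":[0,0,0],"roll":0,"jaw":1},{"xyz":[0,0,0],"roll":0,"jaw":1}]'
```

```text
time_s: 30.0
ee_pos: [526.7, -219.0, 244.7]
ee_rot: [-180.0, -0.0, 99.9]
force: [-0.1, -0.0, 0.1]
gripper_width: 12.1
time_s: 31.0
ee_pos: [526.8, -219.1, 244.7]
ee_rot: [-180.0, -0.0, 99.9]
force: [-0.2, 1.5, -0.4]
gripper_width: 12.0
```

```bash
python3 -m pendant '[{"xyz":[0.0001,0,0],"roll":0,"jaw":0.885},{"xyz":[0.0001,0,0],"roll":0,"jaw":0.88},{"xyz":[0.0001,0,0],"roll":0,"jaw":0.875},{"xyz":[0.0001,0,0],"roll":0,"jaw":0.872},{"xyz":[0.0001,0,0],"roll":0,"jaw":0.869},{"xyz":[0.0001,0,0],"roll":0,"jaw":0.866},{"xyz":[0.0001,0,0],"roll":0,"jaw":0.863},{"xyz":[0.0001,0,0],"roll":0,"jaw":0.86}]' 3
python3 -m pendant '[{"xyz":[0,0,0],"roll":0,"jaw":0.857},{"xyz":[0,0,0],"roll":0,"jaw":0.854},{"xyz":[0,0,0],"roll":0,"jaw":0.851},{"xyz":[0,0,0],"roll":0,"jaw":0.848},{"xyz":[0,0,0],"roll":0,"jaw":0.845},{"xyz":[0,0,0],"roll":0,"jaw":0.84},{"xyz":[0,0,0],"roll":0,"jaw":0.83},{"xyz":[0,0,0],"roll":0,"jaw":0.82}]'
python3 -m pendant '[{"xyz":[0,0,0],"roll":0,"jaw":0.8},{"xyz":[0,0,0],"roll":0,"jaw":0.77},{"xyz":[0,0,0],"roll":0,"jaw":0.74},{"xyz":[0,0,0],"roll":0,"jaw":0.7},{"xyz":[0,0,0],"roll":0,"jaw":0.65},{"xyz":[0,0,0],"roll":0,"jaw":0.6},{"xyz":[0,0,0],"roll":0,"jaw":0.6},{"xyz":[0,0,0],"roll":0,"jaw":0.6}]'
```

```text
time_s: 32.0
ee_pos: [527.0, -219.3, 244.8]
ee_rot: [180.0, 0.0, 99.9]
force: [-0.5, 1.0, -0.1]
gripper_width: 12.8
time_s: 33.0
ee_pos: [526.8, -219.0, 244.7]
ee_rot: [-180.0, 0.0, 99.9]
force: [-0.4, -0.1, 0.2]
gripper_width: 16.1
time_s: 34.0
ee_pos: [526.8, -219.0, 244.7]
ee_rot: [-180.0, 0.0, 99.9]
force: [0.7, 0.2, 0.5]
gripper_width: 36.5
```

```bash
python3 -m pendant '[{"xyz":[0,0,-0.003],"roll":0,"jaw":0.6},{"xyz":[0,0,-0.009],"roll":0,"jaw":0.6},{"xyz":[0,0,-0.018],"roll":0,"jaw":0.6},{"xyz":[0,0,-0.03],"roll":0,"jaw":0.6},{"xyz":[0,0,-0.043],"roll":0,"jaw":0.6},{"xyz":[0,0,-0.056],"roll":0,"jaw":0.6},{"xyz":[0,0,-0.069],"roll":0,"jaw":0.6},{"xyz":[0,0,-0.082],"roll":0,"jaw":0.6}]'
python3 -m pendant '[{"xyz":[0,0,-0.013],"roll":0,"jaw":0.6},{"xyz":[0,0,-0.025],"roll":0,"jaw":0.6},{"xyz":[0,0,-0.033],"roll":0,"jaw":0.6},{"xyz":[0,0,-0.038],"roll":0,"jaw":0.6},{"xyz":[0,0,-0.04],"roll":0,"jaw":0.6},{"xyz":[0,0,-0.04],"roll":0,"jaw":0.6},{"xyz":[0,0,-0.04],"roll":0,"jaw":0.6},{"xyz":[0,0,-0.04],"roll":0,"jaw":0.6}]'
python3 -m pendant '[{"xyz":[0,0,0],"roll":0,"jaw":0.6},{"xyz":[0,0,0],"roll":0,"jaw":0.6},{"xyz":[0,0,0],"roll":0,"jaw":0.6},{"xyz":[0,0,0],"roll":0,"jaw":0.6},{"xyz":[0,0,0],"roll":0,"jaw":0.6},{"xyz":[0,0,0],"roll":0,"jaw":0.6},{"xyz":[0,0,0],"roll":0,"jaw":0.6},{"xyz":[0,0,0],"roll":0,"jaw":0.6}]'
python3 -m pendant '[{"xyz":[0,0,0],"roll":0,"jaw":0.6},{"xyz":[0,0,0],"roll":0,"jaw":0.6},{"xyz":[0,0,0],"roll":0,"jaw":0.6},{"xyz":[0,0,0],"roll":0,"jaw":0.6},{"xyz":[0,0,0],"roll":0,"jaw":0.6},{"xyz":[0,0,0],"roll":0,"jaw":0.6},{"xyz":[0,0,0],"roll":0,"jaw":0.6},{"xyz":[0,0,0],"roll":0,"jaw":0.6}]'
python3 -m pendant '[{"xyz":[0,0,0],"roll":0,"jaw":0.6},{"xyz":[0,0,0],"roll":0,"jaw":0.6},{"xyz":[0,0,0],"roll":0,"jaw":0.6},{"xyz":[0,0,0],"roll":0,"jaw":0.6},{"xyz":[0,0,0],"roll":0,"jaw":0.6},{"xyz":[0,0,0],"roll":0,"jaw":0.6},{"xyz":[0,0,0],"roll":0,"jaw":0.6},{"xyz":[0,0,0],"roll":0,"jaw":0.6}]'
python3 -m pendant '[{"xyz":[0,0,0],"roll":0,"jaw":0.6},{"xyz":[0,0,0],"roll":0,"jaw":0.6},{"xyz":[0,0,0],"roll":0,"jaw":0.6},{"xyz":[0,0,0],"roll":0,"jaw":0.6},{"xyz":[0,0,0],"roll":0,"jaw":0.6},{"xyz":[0,0,0],"roll":0,"jaw":0.6},{"xyz":[0,0,0],"roll":0,"jaw":0.6},{"xyz":[0,0,0],"roll":0,"jaw":0.6}]'
python3 -c "
from workcell import env
print(env.job_done())"
```

```text
time_s: 35.0
ee_pos: [526.8, -219.0, 327.7]
ee_rot: [180.0, 0.0, 99.9]
force: [0.7, 0.1, 0.9]
gripper_width: 36.6
time_s: 36.0
ee_pos: [526.7, -219.0, 366.5]
ee_rot: [-180.0, -0.0, 99.9]
force: [-0.1, -0.6, 0.4]
gripper_width: 36.4
time_s: 37.0
ee_pos: [526.8, -219.0, 366.8]
ee_rot: [-180.0, 0.0, 99.9]
force: [0.2, 0.3, 0.5]
gripper_width: 36.7
time_s: 38.0
ee_pos: [526.8, -219.0, 366.8]
ee_rot: [180.0, 0.0, 99.9]
force: [0.3, -0.3, -1.1]
gripper_width: 36.9
time_s: 39.0
ee_pos: [526.8, -219.0, 366.7]
ee_rot: [-180.0, 0.0, 99.9]
force: [0.7, -0.8, -0.3]
gripper_width: 36.5
time_s: 40.0
ee_pos: [526.8, -219.0, 366.8]
ee_rot: [180.0, 0.0, 99.9]
force: [0.8, -0.2, 0.9]
gripper_width: 36.4
the job is handed in; nothing more can be done
None
```

I hung the basket with its tin on the scale hook, released it and handed the job in at 40 s. I could not look at it after letting go, because I had used up all 200 camera calls averaging force readings.

- **Lift and hang:** I picked the basket up by the black grip, brought the crossbar in over the hook's lip and lowered it at about 1 cm/s. The hook had sunk about 32 mm by the camera depth, 1 mm before the end of lowering.
- **Balance before release:** The vertical force on the tool was about zero (mean 0.03 to 0.16 N in the last averages), so the scale carried the weight. The last picture, about 4 s before release, showed the basket level with the tin in it and the bar in the hook.
- **Sideways force:** A 2 mm sideways correction I made while the basket was on the hook raised the side force to about 5 N. Shifting back left 3.6 N the other way, and further small shifts brought it to roughly 0 to 1.5 N before release.
- **Release:** I opened the jaws in small steps at 3 N grip and saw no force jump. The arm then rose 122 mm straight up, with only sensor noise on the force reading, and waited 4 s before hand-in.
- **Not checked:** Whether the pointer stayed still at the moment of release and whether the basket is hanging level now are inferred from the forces only, not seen.

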